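Free the keeper plate from the left-hand spindle

TASK

Of the two clamping spindles on the bench, one has a left-hand thread: its black knob has three white notches engraved across the grip. Unscrew that knob (clockwise, seen from above) until it bears firmly on its stop, without forcing the stop, then draw the slotted keeper plate straight out from under it by its yellow tab without jamming it, and set the plate down flat in the grey tray. Leave the plain-knobbed spindle, its plate and the other things on the bench alone.

Things in the scene. Friction and masses are not known exactly. Their poses are not given: they have to be found in the camera images.
- lh_unit: left-hand clamping spindle, fixed: grey foot 150 x 120 x 14 mm, blue round housing (diameter 110, top at 50 mm), steel stem (diameter 14) in the middle. Origin: on the stem's axis at bench height, z up; its own -x is the way the keeper plate comes out (roughly towards the robot). Two low rails guide the plate along x, 1.5 mm play each side.
- lh_grip (a point): centre of the left-hand knob's grip bar (black, three white notches across top and sides): 52 mm long (its x), 16 wide (y), 32 high (z up), 107 mm above the bench when tight. Turns about the vertical through this point (0.12 N m friction); clockwise from above it climbs 1.5 mm per rad, with the flange (diameter 40) below it. The plate's end lips pass under the flange only near the stop.
- lh_tab (a point): centre of the yellow tab (22 mm along the plate's x, 14 wide, 26 high) of the left-hand keeper plate: loose steel, 0.2 kg, 6 mm thick, 50 wide, 137 long, only 14 wide at and near the tab. Point: 19 mm above its underside, 90 mm in -x from the centre of its 17 mm slot; slot open at +x; 4 mm lips on the prong ends. Draw it 70 mm along the unit's -x before lifting, under 25 N.
- tray: grey open tray, fixed, 220 (x) x 180 (y) x 45 mm high, walls and floor 4 to 5 mm. Origin: centre of its underside, at bench height.
- rh_bar_end (a point): end of the plain black knob's grip bar on the other, right-hand spindle, 26 mm from that knob's axis. Leave it.
- rh_unit: right-hand spindle, same build as the left-hand one, with a plain black knob. Origin on its axis at bench height. Leave it.
- rh_tab (a point): centre of the yellow tab of the right-hand spindle's plate. Leave it.
- screw_box: red compartment box of screws, fixed, 200 x 160 x 60 mm, origin under its centre
- sleeve: cardboard tube, 60 mm diameter, 75 mm high, loose bystander, origin under its centre
- oil: white bottle with a red cap, 52 mm diameter, 140 mm high, loose bystander, origin under its centre
- offcut: pale wood offcut 160 x 45 x 28 mm, loose bystander, origin under its centre
- spanner: spanner lying on the bench, loose bystander
- tape_measure: yellow tape measure 60 x 35 x 60 mm, loose bystander, origin under its centre
- mug: blue mug, 74 mm diameter, 85 mm high, loose bystander, origin under its centre
- lh_bar_end (a point): end of the left-hand knob's grip bar, 26 mm from its axis. The knob has 2.6 to 3.5 rad of clockwise turn left to its stop, which is not marked and must be felt: the moment, 0.12 N m at most while free, then climbs by 10 N m per rad of knob turn. It bears firmly from 0.2 N m, kept for 0.2 s, and is forced at 0.8 N m; so too anticlockwise, against the tight end.
- lh_flange (a point): centre of the steel flange (diameter 40 mm, 6 mm thick) below the left-hand knob. The bar is joined to it by a stiff torsion cushion (10 N m per rad); their x axes agree when no moment acts.
Not all that is in view belongs to the job. What is shaped like the part that bears lh_tab but red is not meant. What is shaped like the lh_unit but purple is not meant.

How it is judged:
By the outcome, as a careful person would: the job done as asked, in the order asked, and still so for the second after the job is handed in, with the robot touching nothing.
It also fails if it takes over 72 s, if anything falls off the work surface, if the arm or the gripper's body presses on something with over 40 N, if the wrist force passes 120 N, or if a joint passes its speed limit or range.

ROBOT

A 7-joint arm with a two-finger parallel gripper is mounted at the origin on the work surface. World frame = base frame: x ahead of the robot, y to its left, z up, the work surface at z = 0. Lengths are in m, angles in rad, forces in N, time in s.
With the tool pointing down it reaches from about 0.4 to 0.9 m from the base axis. Payload 5.6 kg.
Tool frame: the origin (TCP) lies midway between the tips of the shut fingers; the grasp point (between the pads) lies 19 mm behind it; y points along the fingers, z is the direction in which the jaws open and shut, and the axes are right-handed (so a half turn about y gives the same grasp; the last joint's range is limited). The gripper opens to 92 mm and grips with 3 to 60 N. Pads are 20 mm wide; open, the fingers measure 128 mm over their backs; the gripper's body (75 mm by 189 mm) begins 69 mm behind the grasp point.
Start: joints at [1.131, 0.468, -0.012, 1.603, 0.006, 1.071, -0.056], TCP at [0.251, -0.6, 0.215] pointing down, gripper open.
Joint ranges: [-2.53, 2.53], [-0.31, 2.02], [-1.57, 1.55], [0.28, 2.44], [-1.29, 4.43], [0.15, 1.84], [-2.92, 2.92]. Speed limits (rad/s): [2.57, 2.57, 3.14, 3.14, 3.14, 3.14, 3.14].

INTERFACE

Orientations are given as a 3x3 rotation matrix whose columns are the frame's x, y, z axes.
In Python, from station import env, effector, solver, viewer, workorder, search_frame, tip_of gives the robot as it stands. Calls block until the motion is done:
- env.reach(position, orientation): joint-space move of the TCP to a pose.
- env.movel(position, frame=None, rate=0.15): straight line of the TCP; frame=None keeps the orientation; rate is the mean speed in m/s.
- env.goto_joints(angles): joint-space move.
- effector.release() and effector.grasp(squeeze=None): open the fingers fully, or close them until they stop; squeeze is the grip in N (None keeps the last).
- env.pause(seconds).
- solver.inverse_kinematics(position, orientation): joint angles nearest the present ones, or None.
- env.sense(): the state.
- viewer.read_camera(name): name is "side" or "top"; returns (picture, depth): 420x560x3 uint8, red, green, blue; 420x560 float32, m along the optical axis (not along the pixel's ray), 0 where there is no reading.
- viewer.camera_info(name): a dict with "intrinsics" (3x3 intrinsics, pixels), "dist_coeffs" ([k1, k2, p1, p2, k3] as OpenCV has them; the pictures are not rectified), "eye" and "rotation" of the camera in the world. Camera axes: x right, y up, looking along -z (the intrinsics and any distortion apply to the point x, -y, -z); pixel columns grow to the right and rows downward; lengths in m; the calibration is good to about 2 mm. A picture is of the moment at which its call begins. camera_info takes no time and is no camera call.
A pose or a line that the arm cannot do raises env.PlanningError and nothing moves.
- workorder.finish_job(): hands the job in, once; it reports no verdict.
Trained networks look in the newest picture that a camera, given by its name, has taken for a name from the list of things; names that differ only in an ending like _2 or _b are one class to them, and where a whole thing is asked for, a point or a joint stands for the part that bears it (a point fixed in the world has none). Each returns a list of dicts, best first, with "score" (0 to 1); they miss things now and then, are a little off and sometimes report something else, mostly with a low value. They report only what shows in the picture. A call takes as long as a camera call. They do not tell look-alikes from the thing itself.
- search_frame(camera, name): "at" ([x, y, z] in m, in world coordinates, good to about 4 mm: the middle of the surface that is visible of it).
- tip_of(camera, name): "at" ([x, y, z] in m, in world coordinates, good to about 4 mm: a listed point, or the origin of a listed thing).
The state is a dict: "t": time; "joint_positions": joint angles; "joint_velocities": joint speeds; "tau": joint torques, N m; "ee_pos": TCP position; "tcp_rot": TCP orientation; "wrist_force": force on the tool from outside, world axes, zero at the start; "moment": the same for the moment, N m; "gripper_width": finger opening in m.
Only numpy, scipy, OpenCV 4.12 (cv2) and the standard library are available. Lean on these libraries where they do the work, as an engineer would, in place of code of your own. Each camera call takes 0.05 s, during which the arm holds its last target.

## Working session

There is one attempt and no reset: what is moved stays moved. The work goes in short steps, each a Python script; the robot and the scene stay as the last script left them, time stands still between calls to the robot, and variables do not carry over. Pictures are saved under pics/ and viewed, and the job is handed in when it is done.

```bash
ls -la; mkdir -p pics; python3 - <<'E'
from station import env, viewer
import cv2,numpy as np
s=env.sense(); print(s)
for c in ("side","top"):
    p,d=viewer.read_camera(c); cv2.imwrite(f"pics/{c}0.png",p[:,:,::-1]); np.savez(f"{c}0.npz",p=p,d=d)
    print(viewer.camera_info(c))
E
```

```text
total 12
drwxr-xr-x  3 agent agent 4096 Dec  6 19:04 .
drwxr-xr-x 23 root  root  4096 Dec  6 19:04 ..
drwxr-xr-x  2 agent agent 4096 Dec  6 19:04 pics
{'t': 0.0, 'joint_positions': array([ 1.13102722,  0.4683518 , -0.01159222,  1.60357928,  0.00602744,
        1.0713839 , -0.05627385]), 'joint_velocities': array([-5.05235406e-04,  1.35575462e-03,  6.86031060e-05, -1.64880738e-03,
        8.42089564e-04, -1.53727137e-03,  1.61621599e-04]), 'tau': array([ 6.21316267e-04, -5.20577466e+01, -1.19440435e-02, -2.43747568e+01,
       -5.65380044e-02,  1.73797051e-02,  1.50084020e-04]), 'ee_pos': array([ 0.25089517, -0.59902564,  0.21367516]), 'tcp_rot': array([[-9.22327569e-01, -7.86850724e-04,  3.86408120e-01],
       [-3.86408893e-01,  1.49408537e-03, -9.22326371e-01],
       [ 1.48406455e-04, -9.99998574e-01, -1.68208224e-03]]), 'wrist_force': array([-0.0165647 ,  0.18490984, -0.84438389]), 'moment': array([-0.01080714, -0.01081322,  0.02592723]), 'gripper_width': 0.09184828837400776}
{'intrinsics': array([[405.83272892,   0.        , 281.63121682],
       [  0.        , 405.83272892, 210.54796966],
       [  0.        ,   0.        ,   1.        ]]), 'dist_coeffs': array([-0.110535,  0.      ,  0.      ,  0.      ,  0.      ]), 'eye': array([0.25732465, 0.83458898, 0.61395175]), 'rotation': array([[-0.95233641,  0.15802117, -0.26093038],
       [-0.30504684, -0.49706644,  0.81232467],
       [-0.00133524,  0.85320236,  0.52157833]])}
{'intrinsics': array([[442.20240913,   0.        , 282.25275617],
       [  0.        , 442.20240913, 208.80539843],
       [  0.        ,   0.        ,   1.        ]]), 'dist_coeffs': array([-0.1375773,  0.       ,  0.       ,  0.       ,  0.       ]), 'eye': array([ 0.41379295, -0.00909932,  1.20750865]), 'rotation': array([[-0.00667685,  0.99508147, -0.0988346 ],
       [-0.99981831, -0.00840775, -0.01710697],
       [-0.0178538 ,  0.09870242,  0.99495682]])}
```

View pics/top0.png

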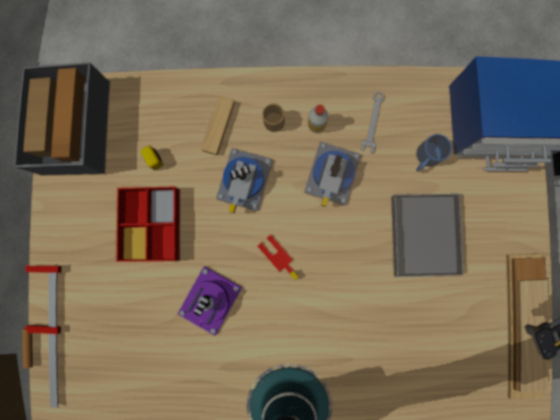

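View pics/side0.png

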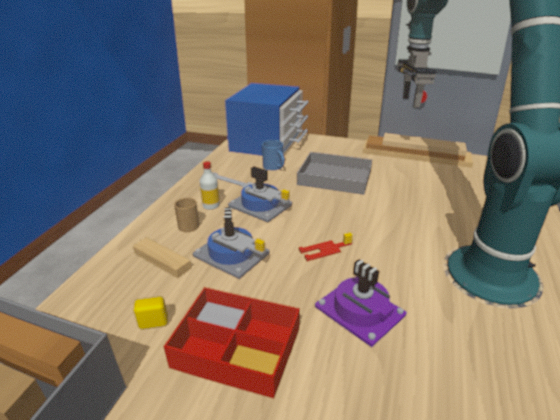

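Candidates (top picture): the blue spindle with a white-notched knob at (241,175), the blue spindle with a plain knob at (335,167), and the purple notched one at (207,302), which is a decoy. Possible plates: the one under the notched knob with its tab at (233,208), the one under the plain knob with its tab at (325,200), and the loose red one at (278,255), also a decoy. I choose the blue unit at (241,178) and will check it in a crop.

```bash
cat > h.py <<'E'
from station import env, effector, solver, viewer, workorder, search_frame, tip_of
import cv2,numpy as np
def cloud(c,d):
    I=viewer.camera_info(c); K=I["intrinsics"];D=I["dist_coeffs"]
    h,w=d.shape; u,v=np.meshgrid(np.arange(w),np.arange(h))
    n=cv2.undistortPoints(np.stack([u,v],-1).reshape(-1,1,2).astype(np.float64),K,D).reshape(h,w,2)
    P=np.stack([n[...,0]*d,-n[...,1]*d,-d],-1)
    return P@I["rotation"].T+I["eye"]
def proj(c,X):
    I=viewer.camera_info(c); P=(np.atleast_2d(X)-I["eye"])@I["rotation"]
    P=P*[1,-1,-1]
    return cv2.projectPoints(P,np.zeros(3),np.zeros(3),I["intrinsics"],I["dist_coeffs"])[0].reshape(-1,2)
E
python3 - <<'E'
from h import *
a=np.load("top0.npz");p=a['p'];b=np.load("side0.npz")['p']
A=cv2.resize(p[140:220,200:370,::-1],None,fx=4.5,fy=4.5,interpolation=cv2.INTER_CUBIC); cv2.imwrite("pics/c1.png",A)
B=cv2.resize(b[160:280,190:310,::-1],None,fx=4.5,fy=4.5,interpolation=cv2.INTER_CUBIC); cv2.imwrite("pics/c2.png",B)
for n in ["lh_unit","lh_grip","lh_tab","lh_bar_end","lh_flange","tray","rh_unit","rh_tab"]:
  for c in ("top","side"):
    print(n,c,[(np.round(r["at"],4).tolist(),round(r["score"],2)) for r in tip_of(c,n)])
E
```

```text
lh_unit top [([0.6148, 0.1214, -0.0004], 0.76), ([0.2877, 0.2083, -0.0028], 0.64)]
lh_unit side [([0.2886, 0.2129, -0.0036], 0.91), ([0.6188, 0.1192, 0.0007], 0.79)]
lh_grip top [([0.6163, 0.1168, 0.1076], 0.72), ([0.2887, 0.2157, 0.1063], 0.58), ([0.6195, 0.1211, 0.0583], 0.5)]
lh_grip side [([0.2859, 0.2141, 0.1098], 0.86), ([0.616, 0.1222, 0.1073], 0.55)]
lh_tab top [([0.5273, 0.139, 0.0727], 0.59), ([0.3551, -0.0117, 0.0193], 0.58), ([0.4945, 0.3803, -0.005], 0.58)]
lh_tab side [([0.3526, -0.0196, 0.0188], 0.86), ([0.5317, 0.144, 0.0716], 0.77)]
lh_bar_end top [([0.6298, 0.0932, 0.1084], 0.77), ([0.3071, 0.2017, 0.1079], 0.7), ([0.5324, 0.1379, 0.0704], 0.3)]
lh_bar_end side [([0.6266, 0.0947, 0.1059], 0.82), ([0.3069, 0.2013, 0.1054], 0.67), ([0.7804, -0.2444, -0.0028], 0.46)]
lh_flange top [([0.2868, 0.2105, 0.0578], 0.8), ([0.6163, 0.1215, 0.0622], 0.69)]
lh_flange side [([0.2879, 0.2135, 0.0588], 0.82), ([0.6163, 0.1208, 0.0611], 0.75)]
tray top [([0.4582, -0.3733, 0.0025], 0.89)]
tray side [([0.4595, -0.3726, -0.0006], 0.71), ([0.7849, 0.0325, -0.0024], 0.35)]
rh_unit top [([0.6326, -0.1268, 0.0018], 0.87)]
rh_unit side [([0.6367, -0.1275, 0.0003], 0.94)]
rh_tab top [([0.5445, -0.0963, 0.0693], 0.94)]
rh_tab side [([0.5475, -0.0939, 0.0724], 0.58)]
```

View pics/c1.png

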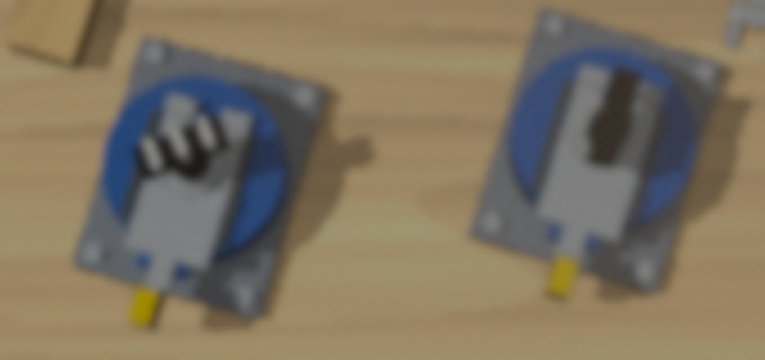

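View pics/c2.png

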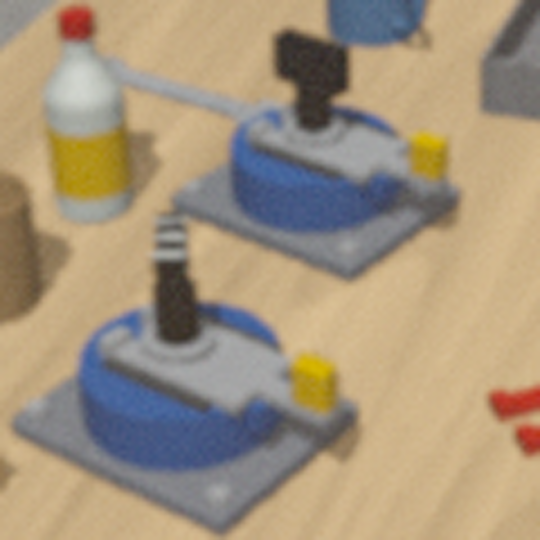

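```bash
python3 - <<'E'
from h import *
cl={}
for c in("top","side"):
    a=np.load(c+"0.npz");X=cloud(c,a['d'].astype(float));p=a['p'].astype(int);cl[c]=(X,p)
    hsv=cv2.cvtColor(a['p'],cv2.COLOR_RGB2HSV)
    near=np.hypot(X[...,0]-.616,X[...,1]-.1205)
    g=(near<.033)&(X[...,2]>.088)&(X[...,2]<.14)
    P=X[g]; print(c,"grip n",g.sum(),P.mean(0),P[:,2].max())
    t=P[P[:,2]>.117]; 
    r=cv2.minAreaRect(t[:,:2].astype(np.float32)*1000); print(" top rect",r, t.mean(0),np.median(t[:,2]))
    w,v=np.linalg.eigh(np.cov(t[:,:2].T)); print(" axis ang",np.degrees(np.arctan2(v[1,1],v[0,1])), np.sqrt(w))
    y=(hsv[...,0]>20)&(hsv[...,0]<33)&(hsv[...,1]>170)&(np.hypot(X[...,0]-.53,X[...,1]-.14)<.04)&(X[...,2]>.055)
    T=X[y];print(" tab",y.sum(),T.mean(0),T.min(0),T.max(0))
    # foot: points z 8..20mm
    f=(near<.11)&(X[...,2]>.008)&(X[...,2]<.02)
    r=cv2.minAreaRect(X[f][:,:2].astype(np.float32)*1000);print(" foot",f.sum(),r)
    # plate points z 50-60
    q=(near<.14)&(X[...,2]>.048)&(X[...,2]<.062)
    print(" plate z",q.sum(),np.percentile(X[q][:,2],[10,50,90]))
    tr=(np.hypot(X[...,0]-.459,X[...,1]+.373)<.15)&(X[...,2]>.035)&(X[...,2]<.06)
    print(" tray rim",cv2.minAreaRect(X[tr][:,:2].astype(np.float32)*1000))
E
```

```text
top grip n 188 [0.61522603 0.11463079 0.11839274] 0.12898949723866138
 top rect ((617.3145751953125, 115.73016357421875), (16.719051361083984, 51.575103759765625), 21.746274948120117) [0.61698949 0.11539502 0.12346663] 0.12367206193910307
 axis ang 112.32286556007665 [0.00490416 0.01470121]
 tab 35 [0.52873691 0.14047588 0.08166854] [0.52049873 0.13404527 0.07533143] [0.5368513  0.14744501 0.0875296 ]
 foot 871 ((623.4901733398438, 136.07289123535156), (163.87782287597656, 150.52320861816406), 73.47272491455078)
 plate z 1051 [0.0491084  0.05363716 0.05824904]
 tray rim ((457.31634521484375, -378.6504821777344), (183.51393127441406, 219.23374938964844), 89.69538879394531)
side grip n 189 [0.61328853 0.12926391 0.11576873] 0.12811801577460258
 top rect ((617.6434936523438, 120.68524932861328), (16.19179916381836, 52.094078063964844), 22.07067108154297) [0.61620457 0.1236341  0.12433664] 0.12529190944391294
 axis ang 111.89389964289713 [0.00483869 0.01636084]
 tab 88 [0.52993915 0.14954885 0.0755639 ] [0.52160619 0.14076005 0.06113369] [0.54182362 0.15405523 0.08564876]
 foot 735 ((612.0670166015625, 148.9990234375), (182.18551635742188, 110.15433502197266), 9.440549850463867)
 plate z 919 [0.05057736 0.0558051  0.05870983]
 tray rim ((458.81280517578125, -374.3079528808594), (222.1383056640625, 187.67083740234375), 0.08041318506002426)
```

The crops confirm it. The left blue unit carries the knob with three white notches (top px ≈241,172), with its bar across the plate. The right unit's knob is plain. Next I'll refine the unit's yaw and check the IK range for a one-stroke turn.

```bash
cat >> h.py <<'E'
def ray_plane(c,uv,z):
    I=viewer.camera_info(c)
    n=cv2.undistortPoints(np.array(uv,float).reshape(-1,1,2),I["intrinsics"],I["dist_coeffs"]).reshape(-1,2)
    r=np.c_[n[:,0],-n[:,1],-np.ones(len(n))]@I["rotation"].T
    return I["eye"]+r*((z-I["eye"][2])/r[:,2])[:,None]
def Rt(phi):
    c,s=np.cos(phi),np.sin(phi)
    return np.array([[s,0,c],[-c,0,s],[0,-1.,0]])
E
python3 - <<'E'
from h import *
p=np.load("top0.npz")['p']; g=cv2.cvtColor(p,cv2.COLOR_RGB2GRAY)
c0=np.array([[143,38],[330,88],[265,318],[77,268]],np.float32)/4.5+[200,140]-.4
cs=cv2.cornerSubPix(g,c0.astype(np.float32).reshape(-1,1,2).copy(),(4,4),(-1,-1),(3,50,.01)).reshape(-1,2)
print(c0-cs)
for C in(c0,cs):
    W=ray_plane("top",C,.014)[:,:2]; print("top",W.mean(0),np.round(W,4).tolist())
    # order: TL=(+x,+y side) TR, BR, BL ; x axis: bottom->top
    ax=(W[0]-W[3]+W[1]-W[2]); ay=(W[0]-W[1]+W[3]-W[2]); print(np.degrees(np.arctan2(ax[1],ax[0])),np.degrees(np.arctan2(ay[1],ay[0]))-90,np.linalg.norm(ax)/2,np.linalg.norm(ay)/2)
b=np.load("side0.npz")['p']; gb=cv2.cvtColor(b,cv2.COLOR_RGB2GRAY)
d0=np.array([[15,425],[220,530],[357,412]],np.float32)/4.5+[190,160]-.4
ds=cv2.cornerSubPix(gb,d0.astype(np.float32).reshape(-1,1,2).copy(),(4,4),(-1,-1),(3,50,.01)).reshape(-1,2)
print(d0-ds)
for C in(d0,ds):
    W=ray_plane("side",C,.014)[:,:2];print("side",np.round(W,4).tolist(),"center",(W[0]+W[2])/2,np.degrees(np.arctan2(*(W[0]-W[1])[::-1])),np.degrees(np.arctan2(*(W[1]-W[2])[::-1]))-90, np.linalg.norm(W[0]-W[1]),np.linalg.norm(W[1]-W[2]))
for z in(.11,):
  for ph in np.radians([22,202]):
    for k in np.arange(0,3.9,.4):
      q=solver.inverse_kinematics([.616,.119,z+.0015*k],Rt(ph-k)); print(round(np.degrees(ph-k)),None if q is None else np.round(q,3))
E
```

```text
[[ 1.52587890e-06 -4.19616700e-06]
 [-1.21232452e+00 -2.41936111e-01]
 [-3.97035980e-01  3.45246887e-01]
 [ 1.52324448e+00  1.12719116e+00]]
top [0.61540122 0.11343927] [[0.7026, 0.1512], [0.6697, 0.0361], [0.5289, 0.076], [0.5604, 0.1905]]
-15.629967516675912 -15.653248504826308 0.14694712217993228 0.11918105164039144
top [0.61624244 0.11339408] [[0.7026, 0.1512], [0.669, 0.0328], [0.5298, 0.0749], [0.5635, 0.1947]]
-17.11318849960791 -15.766289420622243 0.14556012720666486 0.12373932734168915
[[ 1.90734754 -0.11839905]
 [ 0.04447708 -1.79876556]
 [-0.17146149  0.61774597]]
side [[0.7008, 0.1581], [0.562, 0.2029], [0.5291, 0.0904]] center [0.6149495  0.12424133] -17.894489709431056 -16.31691858111691 0.14588638106050705 0.11728163628034764
side [[0.7051, 0.16], [0.5597, 0.2086], [0.5295, 0.0879]] center [0.61726843 0.12393946] -18.496145599599423 -14.070210198782334 0.15323382983516728 0.12443552151296308
22 [ 0.249  0.668 -0.695  1.707  0.507  0.955 -0.257]
-1 [ 0.196  0.641 -0.614  1.71   0.443  0.933 -0.609]
-24 [ 0.164  0.626 -0.565  1.712  0.405  0.922 -0.98 ]
-47 [ 0.134  0.61
[... 216 characters left out ...]
  0.554 -0.197  1.729  0.135  0.872 -2.77 ]
-161 [-1.058  1.001  1.337  1.792 -1.037  1.257 -2.237]
-184 [ 0.556  1.036 -1.333  1.685  1.047  1.309  2.074]
202 [-1.057  1.011  1.337  1.795 -1.048  1.256 -2.172]
179 [ 0.556  1.046 -1.334  1.688  1.057  1.307  2.127]
156 [ 0.556  1.044 -1.334  1.687  1.056  1.308  1.728]
133 [ 0.556  1.043 -1.334  1.687  1.055  1.308  1.329]
110 [ 0.304  0.698 -0.782  1.702  0.574  0.986  1.236]
87 [ 0.341  0.723 -0.843  1.699  0.623  1.01   0.801]
64 [ 0.313  0.702 -0.797  1.7    0.584  0.993  0.429]
42 [ 0.284  0.682 -0.75   1.702  0.545  0.978  0.057]
19 [ 0.242  0.657 -0.683  1.704  0.491  0.958 -0.303]
-4 [ 0.194  0.634 -0.61   1.707  0.434  0.939 -0.66 ]
```

```bash
python3 - <<'E'
from h import *
env.reach([.50,-.15,.36],Rt(np.radians(60)))
print(env.sense()['t'],np.round(env.sense()['joint_positions'],3))
for ph in (60,90,110,130,150,170,190,202):
  for z in(.26,.1):
    q=solver.inverse_kinematics([.6168,.1185,z],Rt(np.radians(ph))); print(ph,z,None if q is None else np.round(q,3))
E
```

```text
2.8333 [ 0.776  0.188 -0.626  1.692  0.114  1.298  1.172]
60 0.26 [ 0.281  0.504 -0.736  1.575  0.355  1.201  0.524]
60 0.1 [ 0.21   0.663 -0.633  1.713  0.474  0.924  0.432]
90 0.26 [ 0.313  0.52  -0.788  1.573  0.386  1.211  1.025]
90 0.1 [ 0.234  0.675 -0.67   1.711  0.504  0.934  0.934]
110 0.26 [ 0.333  0.531 -0.82   1.572  0.406  1.217  1.359]
110 0.1 [ 0.249  0.683 -0.694  1.71   0.523  0.941  1.269]
130 0.26 [ 0.352  0.542 -0.852  1.57   0.426  1.224  1.693]
130 0.1 [ 0.263  0.691 -0.715  1.709  0.541  0.948  1.605]
150 0.26 [ 0.375  0.557 -0.892  1.569  0.451  1.234  2.023]
150 0.1 [ 0.275  0.699 -0.735  1.708  0.557  0.955  1.942]
170 0.26 [ 0.413  0.586 -0.962  1.567  0.498  1.253  2.337]
170 0.1 [ 0.344  0.746 -0.849  1.704  0.652  0.998  2.224]
190 0.26 [ 0.439  0.609 -1.012  1.565  0.533  1.268  2.661]
190 0.1 [ 0.383  0.78  -0.917  1.702  0.71   1.028  2.533]
202 0.26 [ 0.452  0.622 -1.039  1.564  0.552  1.276  2.857]
202 0.1 [ 0.398  0.794 -0.945  1.701  0.734  1.041  2.726]
```

```bash
python3 - <<'E'
from h import *
env.reach([.6168,.1185,.26],Rt(np.radians(202.1)))
env.movel([.6168,.1185,.150],rate=.12)
s=env.sense();print(s['t'],np.round(s['joint_positions'],3),s['ee_pos'],s['wrist_force'],s['moment'],s['tcp_rot'])
for c in("top","side"):
    p,d=viewer.read_camera(c);np.savez(c+"1.npz",p=p,d=d)
    print(c,proj(c,s['ee_pos']),proj(c,[.6168,.1185,.123]))
p=cv2.imread and np.load("side1.npz")['p'];q=np.load("top1.npz")['p']
cv2.imwrite("pics/s1.png",cv2.resize(p[130:280,150:330,::-1],None,fx=4,fy=4,interpolation=cv2.INTER_CUBIC))
cv2.imwrite("pics/t1.png",cv2.resize(q[120:240,170:330,::-1],None,fx=4,fy=4,interpolation=cv2.INTER_CUBIC))
E
```

```text
5.3917 [ 0.408  0.724 -0.96   1.669  0.654  1.102  2.783] [0.61734277 0.11885818 0.15089141] [-0.25593606  0.22283589  0.09357036] [ 0.13164402 -0.00858388 -0.00269626] [[-3.76235860e-01  1.47012901e-03 -9.26522756e-01]
 [ 9.26523911e-01  4.41380397e-04 -3.76235629e-01]
 [-1.44165929e-04 -9.99998822e-01 -1.52817281e-03]]
top [[236.88583793 168.88050127]] [[238.36113957 171.19369551]]
side [[226.89853211 202.78606779]] [[228.04400377 213.21446498]]
```

View pics/s1.png

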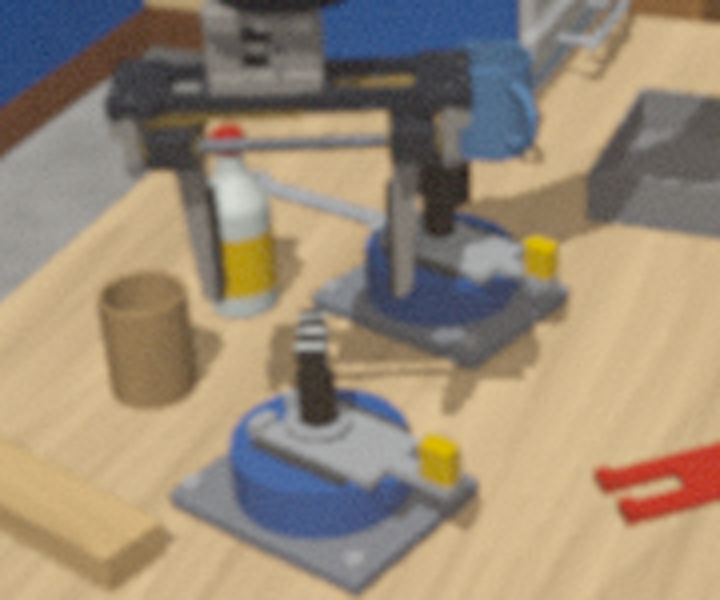

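View pics/t1.png

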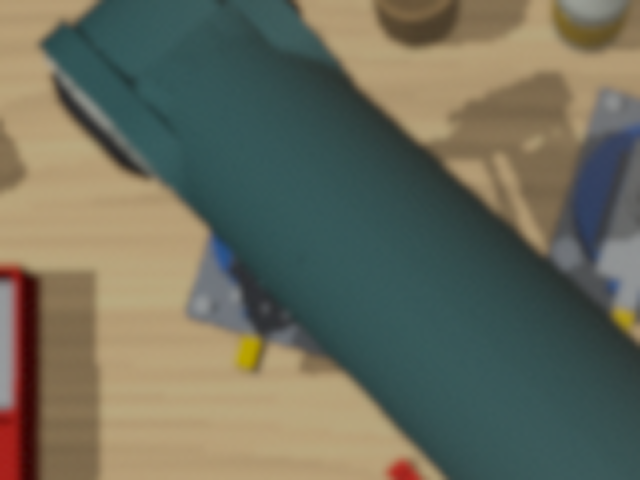

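```bash
python3 - <<'E'
from h import *
a=np.load("side1.npz");X=cloud("side",a['d'].astype(float))
T=np.array([.6173,.1189]);ph=np.radians(202.1);zj=np.array([np.cos(ph),np.sin(ph)]);xj=np.array([np.sin(ph),-np.cos(ph)])
D=X[...,:2]-T; a1=D@zj;b1=D@xj;z=X[...,2]
m=(abs(b1)<.03)&(abs(a1)<.075)&(z>.14)&(z<.19)
for sgn in(1,-1):
    k=m&(a1*sgn>.02); P=np.c_[a1[k],b1[k],z[k]]; print(k.sum(),np.percentile(P,[2,20,50,80,98],axis=0).round(4).tolist())
g=(np.hypot(D[...,0],D[...,1])<.036)&(z>.088)&(z<.135)
P=np.c_[a1[g],b1[g],z[g]];print(g.sum(),np.percentile(P,[2,20,50,80,98],axis=0).round(4).tolist())
t=P[P[:,2]>.12]; print("top",t.mean(0),t.min(0),t.max(0))
t=P[P[:,2]<.115]; print("endface",np.percentile(t,[10,50,90],axis=0))
E
```

```text
87 [[0.0457, 0.007, 0.1536], [0.0479, 0.0087, 0.1616], [0.0515, 0.01, 0.174], [0.0556, 0.0114, 0.1831], [0.0581, 0.0132, 0.1897]]
92 [[-0.0592, -0.0084, 0.153], [-0.0563, 0.0082, 0.1613], [-0.0522, 0.0101, 0.1711], [-0.0479, 0.0112, 0.1827], [-0.0474, 0.0129, 0.189]]
191 [[-0.0092, -0.0246, 0.0936], [-0.0057, -0.005, 0.1038], [0.0, 0.0179, 0.1206], [0.0055, 0.0254, 0.1255], [0.0084, 0.0275, 0.1269]]
top [-0.00112296  0.00353205  0.12490047] [-0.00918495 -0.02550306  0.12023599] [0.00699056 0.02609242 0.12711589]
endface [[-0.00771261  0.00177749  0.09442216]
 [ 0.00228819  0.02451426  0.10383046]
 [ 0.00782266  0.02640245  0.11231708]]
```

```bash
cat >> h.py <<'E'
def st(tag=""):
    s=env.sense();print(tag,"t%.2f"%s['t'],"p",np.round(s['ee_pos'],4),"F",np.round(s['wrist_force'],2),"M",np.round(s['moment'],3),"w%.4f"%s['gripper_width'],"q7 %.3f"%s['joint_positions'][6],flush=True);return s
E
python3 - <<'E'
from h import *
env.movel([.617,.119,.090],frame=Rt(np.radians(202.1)),rate=.12);st("down")
effector.grasp(8);st("g8")
env.pause(.1);st()
effector.grasp(40);st("g40");env.pause(.1);s=st()
print(np.degrees(np.arctan2(s['tcp_rot'][1,2],s['tcp_rot'][0,2])))
E
```

```text
down t6.14 p [0.6172 0.1194 0.0902] F [ 0.24 -0.53 -0.37] M [ 0.11  -0.026  0.01 ] w0.0917 q7 2.737
g8 t7.18 p [0.6173 0.1192 0.0901] F [ 1.59  0.71 -0.21] M [ 0.236 -0.303  0.002] w0.0232 q7 2.737
 t7.28 p [0.6173 0.1191 0.0901] F [ 1.03  0.67 -0.84] M [ 0.276 -0.323  0.01 ] w0.0230 q7 2.737
g40 t7.50 p [0.6173 0.1191 0.0901] F [ 2.82  0.12 -0.68] M [ 0.343 -0.501 -0.013] w0.0217 q7 2.737
 t7.60 p [0.6173 0.1191 0.0901] F [ 2.54  0.81 -0.65] M [ 0.357 -0.491 -0.007] w0.0212 q7 2.737
-157.89730346503094
```

```bash
python3 - <<'E'
from h import *
p,d=viewer.read_camera("side");np.savez("side2.npz",p=p,d=d)
cv2.imwrite("pics/s2.png",cv2.resize(p[150:260,170:290,::-1],None,fx=5,fy=5,interpolation=cv2.INTER_CUBIC))
st()
p,d=viewer.read_camera("top")
cv2.imwrite("pics/t2.png",cv2.resize(p[120:240,170:330,::-1],None,fx=4,fy=4,interpolation=cv2.INTER_CUBIC))
E
```

```text
t7.65 p [0.6172 0.1191 0.0901] F [ 2.4   0.97 -1.16] M [ 0.368 -0.576  0.008] w0.0213 q7 2.737
```

View pics/s2.png

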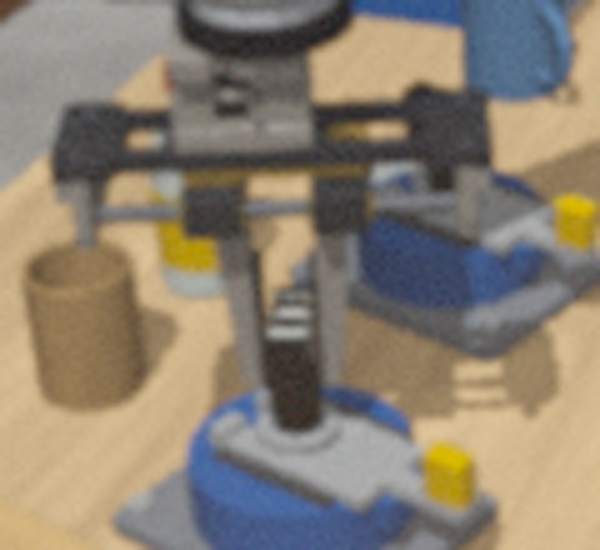

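```bash
cat >> h.py <<'E'
C=np.array([.617,.119])
PH0=np.radians(202.1)
def turn(k,c=C,z0=.090,rate=.15):
    "k: rad turned clockwise from start"
    q=solver.inverse_kinematics([c[0],c[1],z0+.0015*k],Rt(PH0-k))
    env.goto_joints(q)
E
python3 - <<'E'
from h import *
for k in(.03,.06,.1,.15):
    turn(k);s=st("k%.2f"%k)
    print(np.round(s['joint_positions'],3))
E
```

```text
k0.03 t7.95 p [0.6172 0.1191 0.0901] F [ 2.33  1.7  -1.21] M [ 0.399 -0.736  0.097] w0.0214 q7 2.712
[ 0.371  0.787 -0.899  1.706  0.714  1.009  2.712]
k0.06 t8.20 p [0.6172 0.1191 0.0902] F [ 2.61  0.87 -1.39] M [ 0.395 -0.814  0.035] w0.0213 q7 2.685
[ 0.368  0.783 -0.893  1.706  0.708  1.006  2.685]
k0.10 t8.45 p [0.6172 0.1191 0.0902] F [ 3.08  1.67 -1.27] M [ 0.482 -0.889  0.12 ] w0.0214 q7 2.651
[ 0.363  0.779 -0.885  1.707  0.701  1.003  2.651]
k0.15 t8.70 p [0.6173 0.1191 0.0903] F [ 4.54  1.4  -1.81] M [ 0.508 -0.989  0.088] w0.0212 q7 2.607
[ 0.357  0.774 -0.874  1.707  0.692  0.998  2.607]
```

```bash
cat > run1.py <<'E'
from h import *
import json
def mz(n=3):
    v=[];f=[]
    for i in range(n):
        s=env.sense(); v.append(s['moment'][2]);f.append(s['wrist_force']);
        if i<n-1: env.pause(.02)
    return np.mean(v),np.mean(f,0),s
c=C.copy();k=.15
E
cat > run2.py <<'E'
from run1 import *
while k<2.3:
    k=min(k+.25,2.3); turn(k,c); m,F,s=mz(2)
    c=c+np.clip(F[:2],-10,10)*5e-5
    print("k%.2f t%.2f M%.3f F%s c%s w%.4f q7 %.2f"%(k,s['t'],m,np.round(F,1),np.round(c,4),s['gripper_width'],s['joint_positions'][6]),flush=True)
    if m>.22 or np.linalg.norm(F)>20: print("STOP");break
json.dump([k,list(c)],open("k.json","w"))
E
python3 run2.py
```

```text
k0.40 t9.04 M0.056 F[ 5.3  1.1 -2.7] c[0.6173 0.1191] w0.0214 q7 2.39
k0.65 t9.38 M0.033 F[ 5.4  1.6 -2.5] c[0.6175 0.1191] w0.0212 q7 2.18
k0.90 t9.72 M0.055 F[ 4.5  1.9 -2.2] c[0.6178 0.1192] w0.0211 q7 1.96
k1.15 t10.07 M0.042 F[ 5.7  0.2 -2.2] c[0.618  0.1192] w0.0215 q7 1.75
k1.40 t10.41 M0.044 F[ 5.2 -0.4 -0.8] c[0.6183 0.1192] w0.0214 q7 1.53
k1.65 t10.75 M0.035 F[ 4.9 -1.9  0. ] c[0.6186 0.1191] w0.0212 q7 1.32
k1.90 t11.08 M0.063 F[ 3.8 -2.6  1.3] c[0.6187 0.119 ] w0.0211 q7 1.10
k2.15 t11.42 M0.016 F[ 3.4 -3.2  0.9] c[0.6189 0.1188] w0.0215 q7 0.88
k2.30 t11.68 M0.051 F[ 3.2 -3.6  1.4] c[0.6191 0.1187] w0.0213 q7 0.76
```

```bash
python3 - <<'E'
from h import *
p,d=viewer.read_camera("side");np.savez("side3.npz",p=p,d=d)
cv2.imwrite("pics/s3.png",cv2.resize(p[150:260,170:290,::-1],None,fx=5,fy=5,interpolation=cv2.INTER_CUBIC))
st()
E
```

```text
t11.73 p [0.6187 0.1182 0.0933] F [ 2.82 -4.34  1.85] M [-0.968 -0.81   0.063] w0.0215 q7 0.756
```

View pics/s3.png

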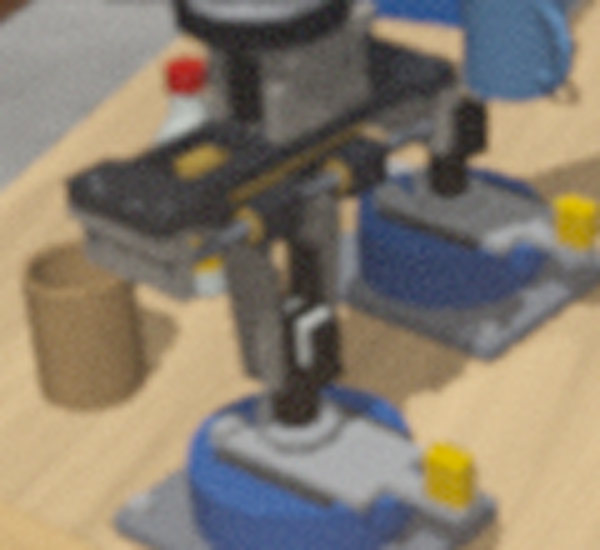

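```bash
cat > run3.py <<'E'
from run1 import *
k,c=json.load(open("k.json"));c=np.array(c)
base=.05;hit=False
while k<3.9:
    step=.012 if hit else .03
    k+=step; turn(k,c); m,F,s=mz(2)
    if not hit: c=c+np.clip(F[:2],-10,10)*2e-5
    print("k%.3f t%.2f M%.3f F%s w%.4f q7 %.2f"%(k,s['t'],m,np.round(F,1),s['gripper_width'],s['joint_positions'][6]),flush=True)
    if m>.15: hit=True
    elif hit and m<.12: hit=False
    if m>.36: print("FIRM");break
    if np.linalg.norm(F)>25: print("STOP");break
if m>.36:
    for i in range(4): env.pause(.1); st()
json.dump([k,list(c)],open("k.json","w"))
E
python3 run3.py
```

```text
k2.330 t12.00 M0.094 F[ 2.  -4.6  2.6] w0.0214 q7 0.73
k2.360 t12.27 M0.107 F[ 1.5 -5.   2.4] w0.0216 q7 0.70
k2.390 t12.53 M0.070 F[ 0.8 -5.   2.7] w0.0215 q7 0.67
k2.420 t12.80 M0.127 F[ 0.9 -5.3  1.8] w0.0213 q7 0.65
k2.450 t13.07 M0.132 F[ 0.9 -5.2  2.9] w0.0215 q7 0.62
k2.480 t13.33 M0.071 F[ 0.2 -5.   2.5] w0.0214 q7 0.60
k2.510 t13.60 M0.139 F[ 0.2 -5.   3.2] w0.0216 q7 0.57
k2.540 t13.87 M0.091 F[-0.2 -5.2  2.4] w0.0209 q7 0.55
k2.570 t14.13 M0.132 F[-1.1 -4.2  2.8] w0.0212 q7 0.52
k2.600 t14.40 M0.114 F[-1.4 -4.5  1.7] w0.0215 q7 0.49
k2.630 t14.67 M0.061 F[-1.5 -4.   1.7] w0.0209 q7 0.47
k2.660 t14.93 M0.105 F[-2.1 -2.8  2.2] w0.0215 q7 0.44
k2.690 t15.20 M0.105 F[-2.1 -4.1  2.2] w0.0214 q7 0.42
k2.720 t15.47 M0.081 F[-2.3 -3.2  1.1] w0.0215 q7 0.39
k2.750 t15.73 M0.160 F[-2.5 -2.6  1.3] w0.0211 q7 0.37
k2.762 t16.00 M0.167 F[-1.4 -2.7  0.4] w0.0215 q7 0.36
k2.774 t16.27 M0.243 F[-1.4 -2.1 -0.4] w0.0212 q7 0.35
k2.786 t16.53 M0.256 F[-1.9 -1.9 -0.5] w0.0213 q7 0.34
k2.798 t16.80 M0.361 F[-2.  -2.  -0.5] w0.0213 q7 0.32
FIRM
 t16.90 p [0.6189 0.1175 0.0941] F [-1.39 -2.57 -0.12] M [-0.373  0.293  0.296] w0.0213 q7 0.325
 t17.00 p [0.6189 0.1174 0.0942] F [-1.76 -1.28 -0.51] M [-0.315  0.352  0.295] w0.0211 q7 0.325
 t17.10 p [0.6189 0.1174 0.0941] F [-2.27 -1.28 -0.64] M [-0.314  0.321  0.319] w0.0214 q7 0.325
 t17.20 p [0.6189 0.1174 0.0941] F [-1.7  -0.88  0.02] M [-0.277  0.346  0.298] w0.0215 q7 0.325
```

```bash
python3 - <<'E'
from run1 import *
k,c=json.load(open("k.json"));c=np.array(c)
for dk in(.015,.015):
    k+=dk;turn(k,c);m,F,s=mz(3);print(k,m)
for i in range(3): env.pause(.12); st()
json.dump([k,list(c)],open("k.json","w"))
E
```

```text
2.812999999999997 0.34693706452725276
2.827999999999997 0.433805043193119
 t17.88 p [0.6188 0.1174 0.0942] F [-2.14 -1.3  -0.58] M [-0.268  0.332  0.414] w0.0214 q7 0.299
 t18.00 p [0.6188 0.1174 0.0942] F [-1.82 -1.41 -2.29] M [-0.212  0.409  0.453] w0.0213 q7 0.299
 t18.12 p [0.6189 0.1174 0.0942] F [-3.09 -1.95 -2.27] M [-0.28   0.432  0.42 ] w0.0216 q7 0.299
```

```bash
python3 - <<'E'
from h import *
effector.release();env.pause(.1)
s=st("rel")
env.movel([s['ee_pos'][0],s['ee_pos'][1],.185],rate=.15);st()
E
cat > yaw.py <<'E'
from h import *
from scipy.ndimage import map_coordinates
from scipy.optimize import least_squares
def fit(c,f,edges,x0,L=(.150,.120),z=.014):
    p=np.load(f)['p'];hsv=cv2.cvtColor(cv2.GaussianBlur(p,(0,0),.8),cv2.COLOR_RGB2LAB).astype(float)
    b=hsv[...,2]  # yellow-blue
    def T(par,P): 
        cs,sn=np.cos(par[2]),np.sin(par[2]); return np.c_[par[0]+cs*P[:,0]-sn*P[:,1],par[1]+sn*P[:,0]+cs*P[:,1]]
    S=[];N=[]
    for e in edges:
        u=np.linspace(-.85,.85,40)
        if e[0]=='x': q=np.c_[np.full(40,L[0]/2*e[1]),u*L[1]/2]; n=np.tile([e[1],0.],(40,1))
        else: q=np.c_[u*L[0]/2,np.full(40,L[1]/2*e[1])]; n=np.tile([0.,e[1]],(40,1))
        S.append(q);N.append(n)
    S=np.vstack(S);N=np.vstack(N);ds=np.arange(-.008,.00801,.0005);par=np.array(x0,float)
    for it in range(6):
        prof=[]
        for d in ds:
            W=T(par,S+N*d);uv=proj(c,np.c_[W,np.full(len(W),z)]);prof.append(map_coordinates(b,[uv[:,1],uv[:,0]],order=1))
        G=np.gradient(np.array(prof),axis=0);i=np.abs(G).argmax(0);off=ds[i];ok=(np.abs(G).max(0)>np.median(np.abs(G).max(0))*.4)&(i>0)&(i<len(ds)-1)
        M=T(par,S+N*off[:,None])[ok]
        def r(pp):
            cs,sn=np.cos(pp[2]),np.sin(pp[2]);D=M-pp[:2];l=np.c_[cs*D[:,0]+sn*D[:,1],-sn*D[:,0]+cs*D[:,1]]
            return ((l-S[ok])*N[ok]).sum(1)
        R=least_squares(r,par,loss='soft_l1',f_scale=.0008);par=R.x
    print(c,par[:2].round(4),np.degrees(par[2]).round(2),ok.sum(),"rms",np.sqrt(np.mean(r(par)**2)).round(5))
    return par
E
python3 - <<'E'
from yaw import *
x0=[.617,.118,np.radians(-15.7)]
al=[('x',1),('x',-1),('y',1),('y',-1)]
fit("top","top0.npz",al,[.6155,.1135,x0[2]])
fit("top","top0.npz",al[:2],[.6155,.1135,x0[2]])
fit("top","top0.npz",al[2:],[.6155,.1135,x0[2]])
fit("side","side0.npz",[('y',1),('x',-1)],[.617,.122,x0[2]])
fit("side","side1.npz",[('y',1),('x',-1)],[.617,.122,x0[2]])
fit("top","top0.npz",al,[.6345,-.1325,x0[2]])
E
```

```text
rel t19.33 p [0.619  0.1173 0.0942] F [0.13 0.3  0.37] M [-0.034 -0.124 -0.032] w0.0919 q7 0.299
 t20.09 p [0.6183 0.1171 0.1842] F [ 0.08  0.3  -0.66] M [ 0.015 -0.116  0.008] w0.0918 q7 0.330
top [0.6153 0.1151] -16.77 155 rms 0.00166
top [1.2919 2.3875] -17.02 0 rms nan
top [-0.1927  0.3882] -19.64 0 rms nan
side [0.6144 0.1278] -17.01 80 rms 0.00082
side [0.6142 0.1277] -16.92 80 rms 0.00081
top [ 0.6294 -0.127 ] -18.18 154 rms 0.00222
  return _methods._mean(a, axis=axis, dtype=dtype,
  ret = ret.dtype.type(ret / rcount)
```

```bash
sed -i 's/S=\[\];N=\[\]/S=[];N=[];Z=[]/; s/S.append(q);N.append(n)/S.append(q);N.append(n);Z.append(np.full(40,e[2]))/; s/N=np.vstack(N);ds/N=np.vstack(N);Z=np.concatenate(Z);ds/; s/np.c_\[W,np.full(len(W),z)\]/np.c_[W,Z]/' yaw.py
python3 - <<'E'
from yaw import *
import sys
y=np.radians(-16)
al=[('x',1,.014),('x',-1,0),('y',1,.014),('y',-1,0)]
fit("top","top0.npz",al,[.6165,.1155,y])
fit("top","top0.npz",[al[0],al[2]],[.6165,.1155,y])
fit("top","top0.npz",[al[1],al[3]],[.6165,.1155,y])
fit("top","top0.npz",[al[1],al[2]],[.6165,.1155,y])
for f in("side0.npz","side1.npz"):
    fit("side",f,[('y',1,0.),('x',-1,0.)],[.617,.12,y])
    fit("side",f,[('y',1,.0)],[.617,.12,y])
# tab/plate: yaw from plate edges in side (plate side edge +y)
for f in ("side0.npz","side1.npz"):
  a=np.load(f);X=cloud("side",a['d'].astype(float));hsv=cv2.cvtColor(a['p'],cv2.COLOR_RGB2HSV)
  yel=(hsv[...,0]>20)&(hsv[...,0]<33)&(hsv[...,1]>150)&(np.hypot(X[...,0]-.53,X[...,1]-.14)<.04)&(X[...,2]>.055)
  P=X[yel]; 
  for ya in(-15,-16,-17):
    r=np.radians(ya);D=P[:,:2]-[.618,.118];l=np.c_[np.cos(r)*D[:,0]+np.sin(r)*D[:,1],-np.sin(r)*D[:,0]+np.cos(r)*D[:,1],P[:,2]]
    print(ya,np.percentile(l,[3,25,50,75,97],axis=0).round(4).tolist())
E
```

```text
top [0.6158 0.1156] -16.77 157 rms 0.00189
top [0.6145 0.1148] -16.75 80 rms 0.00127
top [0.6174 0.1162] -16.93 75 rms 0.00184
top [0.6167 0.1142] -16.89 80 rms 0.00121
side [0.6215 0.1131] -17.16 80 rms 0.00086
side [0.1561 0.2262] -15.17 23 rms 0.00402
side [0.6213 0.1129] -16.95 80 rms 0.00096
side [0.2231 0.2451] -29.79 22 rms 0.00037
-15 [[-0.1011, 0.0007, 0.0621], [-0.0989, 0.0063, 0.0701], [-0.0941, 0.0088, 0.0767], [-0.0884, 0.0099, 0.0823], [-0.0817, 0.0114, 0.0847]]
-16 [[-0.1011, -0.001, 0.0621], [-0.099, 0.0046, 0.0701], [-0.0943, 0.0072, 0.0767], [-0.0885, 0.0082, 0.0823], [-0.0818, 0.0098, 0.0847]]
-17 [[-0.1012, -0.0027, 0.0621], [-0.099, 0.0028, 0.0701], [-0.0944, 0.0055, 0.0767], [-0.0885, 0.0067, 0.0823], [-0.0819, 0.0082, 0.0847]]
-15 [[-0.1015, 0.0008, 0.0616], [-0.0987, 0.0054, 0.0698], [-0.0937, 0.0089, 0.0763], [-0.0879, 0.0102, 0.0824], [-0.0822, 0.0111, 0.0846]]
-16 [[-0.1017, -0.0009, 0.0616], [-0.0988, 0.0037, 0.0698], [-0.0938, 0.0073, 0.0763], [-0.088, 0.0086, 0.0824], [-0.0824, 0.0095, 0.0846]]
-17 [[-0.1018, -0.0025, 0.0616], [-0.0989, 0.002, 0.0698], [-0.0938, 0.0057, 0.0763], [-0.0881, 0.0069, 0.0824], [-0.0825, 0.0078, 0.0846]]
```

```bash
cat >> h.py <<'E'
YAW=np.radians(-16.8);UX=np.array([np.cos(YAW),np.sin(YAW)]);UY=np.array([-np.sin(YAW),np.cos(YAW)])
AX=np.array([.618,.118]);TAB=AX-.090*UX
RT=Rt(YAW+np.pi/2)
E
python3 - <<'E'
from h import *
env.movel([*TAB,.17],frame=RT,rate=.15);s=st()
p,d=viewer.read_camera("side");np.savez("side4.npz",p=p,d=d)
cv2.imwrite("pics/s4.png",cv2.resize(p[140:280,160:320,::-1],None,fx=5,fy=4.2,interpolation=cv2.INTER_CUBIC))
X=cloud("side",d.astype(float));hsv=cv2.cvtColor(p,cv2.COLOR_RGB2HSV)
D=X[...,:2]-TAB; l=np.stack([D@UX,D@UY,X[...,2]],-1)
yel=(hsv[...,0]>20)&(hsv[...,0]<33)&(hsv[...,1]>150)&(np.hypot(l[...,0],l[...,1])<.04)&(l[...,2]>.055)
print(np.percentile(l[yel],[3,25,50,75,97],axis=0).round(4).tolist())
g=(np.hypot(l[...,0]-.09,l[...,1])<.036)&(l[...,2]>.09)&(l[...,2]<.14)
t=l[g];t=t[t[:,2]>.122];print("knob",np.percentile(l[g],[3,50,97],axis=0).round(4).tolist(),cv2.minAreaRect(t[:,:2].astype(np.float32)*1000))
E
```

```text
t20.86 p [0.5323 0.1435 0.1696] F [0.45 0.79 0.79] M [ 0.056 -0.18   0.052] w0.0922 q7 0.767
[[-0.0114, -0.0038, 0.063], [-0.0094, 0.001, 0.0709], [-0.0043, 0.0055, 0.0773], [0.0014, 0.0069, 0.0829], [0.0079, 0.0087, 0.085]]
knob [[0.0644, -0.0079, 0.0944], [0.0836, 0.0099, 0.1201], [0.1123, 0.0189, 0.1308]] ((88.75215148925781, 2.307497024536133), (17.775896072387695, 54.32331466674805), 64.64598846435547)
```

View pics/s4.png

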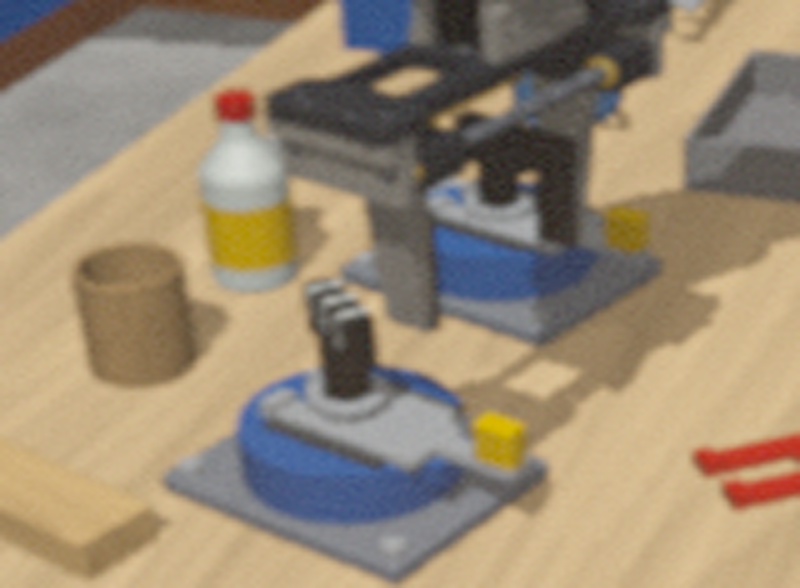

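```bash
python3 - <<'E'
from h import *
T=TAB-.001*UX
env.movel([*T,.056],frame=RT,rate=.12);st("down")
effector.grasp(6);st("g6");env.pause(.15);s=st()
f=s['wrist_force'][:2];print("ux,uy",f@UX,f@UY)
p,d=viewer.read_camera("side")
cv2.imwrite("pics/s5.png",cv2.resize(p[140:280,160:320,::-1],None,fx=5,fy=4.2,interpolation=cv2.INTER_CUBIC))
E
```

```text
down t22.01 p [0.5314 0.1446 0.0567] F [ 0.33 -0.83  0.53] M [-0.001 -0.131  0.015] w0.0918 q7 0.684
g6 t23.16 p [0.5309 0.1443 0.056 ] F [-0.17 -0.61  0.16] M [ 0.087 -0.136 -0.023] w0.0138 q7 0.684
 t23.31 p [0.5308 0.1443 0.056 ] F [-0.6  -0.49  0.48] M [ 0.008 -0.109  0.003] w0.0140 q7 0.684
ux,uy -0.4374732135626953 -0.6387808669017869
```

View pics/s5.png

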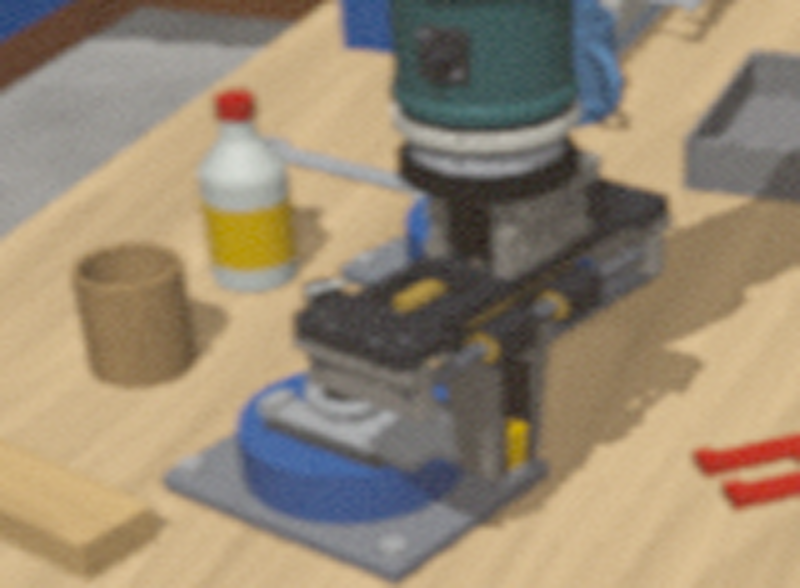

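```bash
python3 - <<'E'
from h import *
effector.grasp(25);env.pause(.1);s=st("g25")
P0=np.array([*(TAB-.001*UX)]);z=.056;lat=0;dz=0
x=0
while x<.0745:
    x+=.006 if x<.06 else .008
    P=P0-x*UX+lat*UY
    env.movel([*P,z+dz],frame=RT,rate=.04)
    s=env.sense();f=s['wrist_force'];fx,fy,fz=f[:2]@UX,f[:2]@UY,f[2]
    lat+=np.clip(fy,-8,8)*3e-5
    dz+=np.clip(fz,-8,8)*2e-5
    print("x%.3f t%.2f F %.1f %.1f %.1f Mz%.2f lat%.5f dz%.5f w%.4f p%s"%(x,s['t'],fx,fy,fz,s['moment'][2],lat,dz,s['gripper_width'],np.round(s['ee_pos'],4)),flush=True)
    if max(abs(fx),abs(fy),abs(fz))>12: print("STOP");break
E
```

```text
g25 t23.68 p [0.5309 0.1443 0.056 ] F [ 0.37 -0.38  0.51] M [ 0.012 -0.081 -0.003] w0.0139 q7 0.683
x0.006 t23.98 F -0.7 -0.0 -0.2 Mz0.03 lat-0.00000 dz-0.00000 w0.0138 p[0.5245 0.1462 0.056 ]
x0.012 t24.27 F -0.7 -0.4 -1.1 Mz0.02 lat-0.00001 dz-0.00003 w0.0140 p[0.5189 0.1479 0.056 ]
x0.018 t24.57 F -0.2 -0.9 -0.0 Mz-0.02 lat-0.00004 dz-0.00003 w0.0134 p[0.5132 0.1496 0.056 ]
x0.024 t24.88 F -0.2 0.7 -0.6 Mz-0.00 lat-0.00002 dz-0.00004 w0.0137 p[0.5075 0.1514 0.056 ]
x0.030 t25.18 F -0.9 -0.1 0.2 Mz-0.00 lat-0.00002 dz-0.00003 w0.0137 p[0.5017 0.1531 0.056 ]
x0.036 t25.48 F -1.2 -0.0 -1.0 Mz-0.01 lat-0.00002 dz-0.00005 w0.0138 p[0.496  0.1548 0.056 ]
x0.042 t25.77 F -1.1 -0.2 -1.4 Mz-0.03 lat-0.00003 dz-0.00008 w0.0139 p[0.4902 0.1566 0.0559]
x0.048 t26.07 F -0.8 0.0 0.8 Mz-0.04 lat-0.00003 dz-0.00007 w0.0138 p[0.4845 0.1583 0.0559]
x0.054 t26.38 F -0.3 -0.5 -0.5 Mz-0.01 lat-0.00004 dz-0.00008 w0.0136 p[0.4787 0.16   0.056 ]
x0.060 t26.68 F -0.2 -0.6 -0.1 Mz-0.00 lat-0.00006 dz-0.00008 w0.0138 p[0.473  0.1617 0.0559]
x0.066 t26.98 F -1.0 -0.2 0.7 Mz0.03 lat-0.00006 dz-0.00006 w0.0140 p[0.4672 0.1634 0.0559]
x0.074 t27.32 F 0.0 -0.1 -0.6 Mz0.04 lat-0.00007 dz-0.00008 w0.0138 p[0.4597 0.1658 0.056 ]
x0.082 t27.68 F -0.2 0.7 -1.5 Mz-0.02 lat-0.00004 dz-0.00011 w0.0136 p[0.452  0.1681 0.0559]
```

```bash
python3 - <<'E'
from h import *
for c in("side","top"):
    p,d=viewer.read_camera(c);np.savez(c+"6.npz",p=p,d=d)
    cv2.imwrite(f"pics/{c}6.png",cv2.resize(p[120:300,160:400,::-1],None,fx=3.3,fy=3.3,interpolation=cv2.INTER_CUBIC))
E
```

```text
(no output)
```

View pics/side6.png

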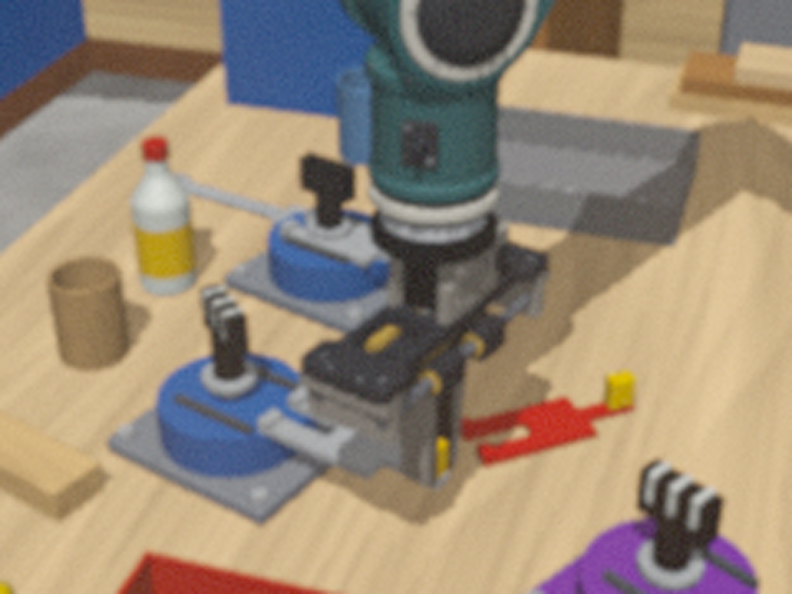

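View pics/top6.png

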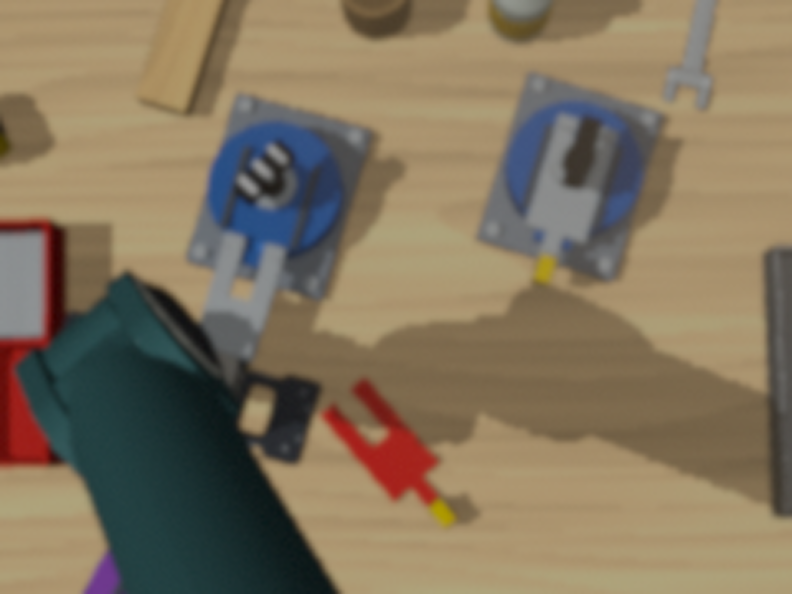

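```bash
python3 - <<'E'
from h import *
effector.grasp(45);s=st()
p=s['ee_pos']
env.movel([p[0],p[1],.20],frame=RT,rate=.1);st("up")
env.movel([.401,-.375,.20],frame=Rt(np.pi/2),rate=.2);st("over")
env.movel([.401,-.375,.09],frame=Rt(np.pi/2),rate=.12);s=st("over");print(s['tcp_rot'].round(4))
for c in("side","top"):
    p,d=viewer.read_camera(c);np.savez(c+"7.npz",p=p,d=d)
    a=(slice(100,260),slice(230,430)) if c=="side" else (slice(160,310),slice(340,510))
    cv2.imwrite(f"pics/{c}7.png",cv2.resize(p[a][:,:,::-1],None,fx=3.7,fy=3.7,interpolation=cv2.INTER_CUBIC))
E
```

```text
t27.99 p [0.4524 0.168  0.0559] F [-0.02 -0.4  -0.43] M [ 0.067 -0.009 -0.017] w0.0138 q7 0.575
up t29.58 p [0.452  0.1678 0.1994] F [-0.88 -0.02 -2.43] M [ 0.117 -0.036 -0.018] w0.0136 q7 0.719
over t32.46 p [ 0.4012 -0.3744  0.2001] F [ 0.85 -0.08 -0.71] M [ 0.017 -0.05  -0.005] w0.0138 q7 2.211
over t33.52 p [ 0.4015 -0.3754  0.0907] F [ 0.13  0.42 -1.92] M [ 0.039 -0.102  0.043] w0.0136 q7 2.183
[[ 1.0e+00  1.1e-03 -0.0e+00]
 [ 0.0e+00 -9.0e-04  1.0e+00]
 [ 1.1e-03 -1.0e+00 -9.0e-04]]
```

View pics/side7.png

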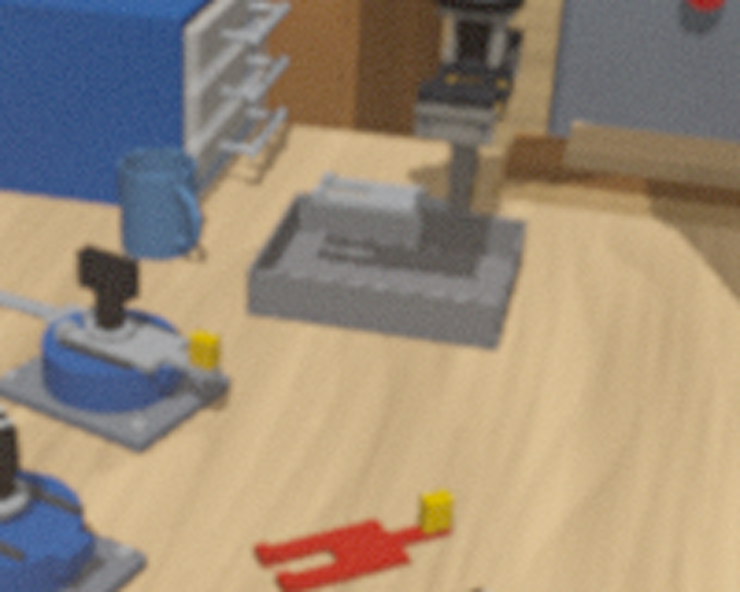

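View pics/top7.png

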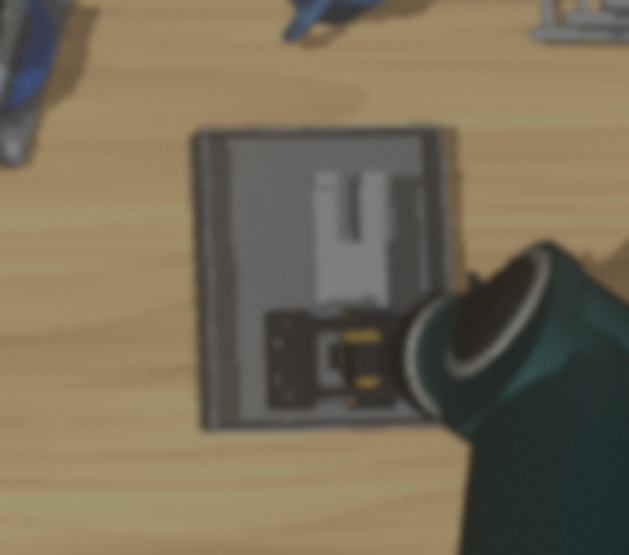

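```bash
python3 - <<'E'
from h import *
R=Rt(np.pi/2)
env.movel([.401,-.373,.022],frame=R,rate=.06)
b=np.mean([env.sense()['wrist_force'][2] for _ in range(3)]);s=st()
z=.022
while z>.0055:
    z-=.0015;env.movel([.401,-.373,z],frame=R,rate=.03)
    s=env.sense();print(round(z,4),s['wrist_force'].round(2),s['moment'].round(2),round(s['t'],2),s['ee_pos'][2].round(4))
    if s['wrist_force'][2]-b>3.0: break
E
```

```text
t34.91 p [ 0.4013 -0.3733  0.0224] F [ 0.09 -0.34 -1.66] M [ 0.048 -0.122  0.045] w0.0136 q7 2.161
0.0205 [-0.63  0.28 -1.75] [ 0.07 -0.03  0.03] 35.16 0.0206
0.019 [ 0.05 -0.46 -0.72] [ 0.11 -0.07 -0.03] 35.41 0.0189
0.0175 [ 0.25 -0.38 -0.39] [ 0.07 -0.03 -0.02] 35.66 0.0174
0.016 [-0.36 -0.13 -1.31] [ 0.09 -0.06  0.01] 35.91 0.0159
0.0145 [-0.07  0.95 -1.62] [ 0.08 -0.03  0.  ] 36.16 0.0144
0.013 [-0.19  0.23 -1.34] [ 0.01 -0.07 -0.  ] 36.41 0.0129
0.0115 [ 0.42  0.05 -1.8 ] [ 0.09 -0.06  0.07] 36.66 0.0114
0.01 [-0.82  0.19 -0.93] [ 0.07 -0.07 -0.02] 36.91 0.01
0.0085 [-2.96  2.67 11.79] [ 0.66  0.57 -0.01] 37.16 0.0099
```

```bash
python3 - <<'E'
from h import *
R=Rt(np.pi/2)
env.movel([.401,-.373,.0095],frame=R,rate=.03);st()
effector.release();env.pause(.15);st("rel")
env.movel([.401,-.373,.20],frame=R,rate=.15);st("up")
env.reach([.30,-.15,.40],R);st("away")
for c in("side","top"):
    p,d=viewer.read_camera(c);np.savez(c+"8.npz",p=p,d=d)
    cv2.imwrite(f"pics/{c}8.png",p[:,:,::-1])
p,d=np.load("top8.npz").values() if False else (np.load("top8.npz")['p'],np.load("top8.npz")['d'])
cv2.imwrite("pics/crop8.png",cv2.resize(p[140:300,200:480,::-1],None,fx=2.8,fy=2.8,interpolation=cv2.INTER_CUBIC))
X=cloud("top",d.astype(float));hsv=cv2.cvtColor(p,cv2.COLOR_RGB2HSV)
inn=(abs(X[...,0]-.458)<.1)&(abs(X[...,1]+.376)<.08)
print("heights in tray",np.percentile(X[inn][:,2],[5,50,90,99]))
m=inn&(hsv[...,2]>135)
P=X[m&(X[...,2]<.03)];print(m.sum(),cv2.minAreaRect(P[:,:2].astype(np.float32)*1000)); A=np.c_[P[:,:2],np.ones(len(P))];print("plane",np.linalg.lstsq(A,P[:,2],rcond=None)[0])
E
```

```text
t37.41 p [ 0.4012 -0.3732  0.01  ] F [-1.65  2.07  5.69] M [0.24  0.169 0.026] w0.0137 q7 2.157
rel t38.77 p [ 0.401  -0.373   0.0095] F [-0.27  0.77  0.05] M [ 0.075 -0.099 -0.053] w0.0919 q7 2.157
up t40.18 p [ 0.4005 -0.3726  0.1991] F [-0.1   0.19  0.26] M [ 0.094 -0.09   0.012] w0.0921 q7 2.208
away t41.38 p [ 0.3    -0.1506  0.3993] F [ 0.42  0.51 -0.19] M [ 0.049 -0.152 -0.057] w0.0921 q7 2.031
heights in tray [0.00102979 0.00528499 0.01019688 0.03289039]
36 ((0.0, 0.0), (0.0, 0.0), 0.0)
plane [0. 0. 0.]
```

View pics/top8.png

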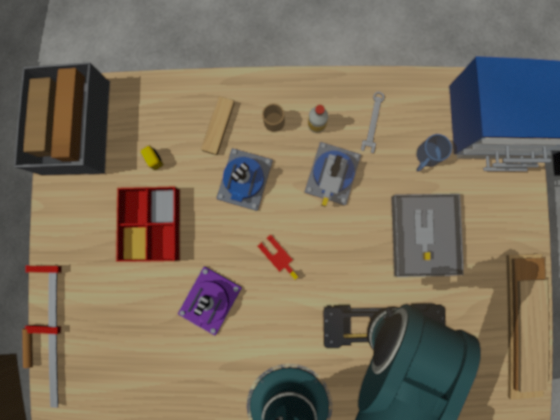

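View pics/side8.png

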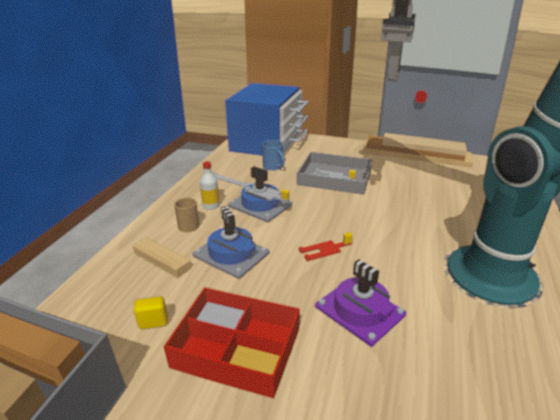

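View pics/crop8.png

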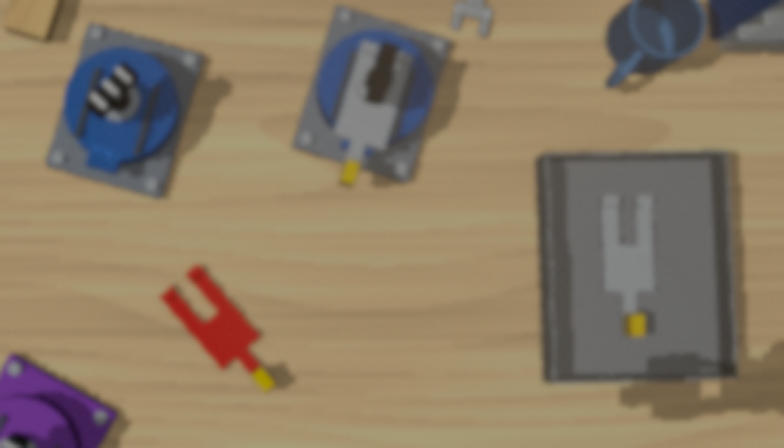

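The plate lies at about px (425,235) inside the grey tray, and its top reads about 10 mm, which fits 6 mm of steel on the floor. Everything else is where it was. Handing in.

```bash
python3 - <<'E'
from h import *
workorder.finish_job();st()
E
```

```text
the job is handed in; nothing more can be done
the job is handed in; nothing more can be done
```

The job is handed in at about 41.5 s of the 72 s allowed. I unscrewed the three-notched left-hand knob clockwise to its stop, drew its keeper plate out by the yellow tab, and set it down in the grey tray.

- **Knob:** It turned about 2.8 rad in one stroke. The moment stayed at or below about 0.14 N m while free, then climbed. I held it at about 0.30 N m for 0.4 s and about 0.42 N m for another 0.3 s, below the 0.8 N m limit.
- **Plate:** I drew it 82 mm straight along the unit's -x. Readings after each step were within about 1.5 N, with no sign of jamming. In the tray it touched down at about 12 N before I eased off and let go.
- **Last pictures:** Both cameras show the plate in the tray. The plain-knobbed unit with its plate, the red plate, the purple unit and the other things look unmoved. The arm is clear of everything.
- **Checks that failed or disagreed:**
    - My final plane fit of the plate found no usable pixels. That it lies flat rests on the pictures and on the height readings (floor about 5 mm, plate top about 10 mm).
    - The fingers read 21 mm on the 16 mm knob bar, so that grip was probably a little skewed. The knob still turned with the gripper.
    - The two cameras differed by about 4–5 mm in y. I settled that from the gripper's known position and the wrist forces.

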